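# Latch the loaded seal bed

### The arm

A 6-joint arm with a two-finger parallel gripper is mounted at the origin on the work surface. World frame = base frame: x ahead of the robot, y to its left, z up, the work surface at z = 0. Lengths are in m, angles in rad, forces in N, time in s.
With the tool pointing down it reaches from about 0.25 to 0.775 m from the base axis. Payload 8.9 kg.
Tool frame: the origin (TCP) lies midway between the tips of the shut fingers; the grasp point (between the pads) lies env.pinch_z behind it (env.pinch_z is the distance from the TCP to the grasp point, in m); z points along the fingers, y is the direction in which the jaws open and shut (so a half turn about z gives the same grasp; the last joint's range is limited). The gripper opens to 85 mm and grips with 20 to 120 N. Pads are 22 mm wide; open, the fingers measure 114 mm over their backs; the gripper's body (76 mm by 85 mm) begins 54 mm behind the grasp point. The pads swing forward as they close: fully open they stand 13 mm farther back than shut.
Start: joints at [1.17, 0.291, -0.153, 1.127, 0, 1.431], TCP at [0.136, 0.507, 0.231] pointing down, gripper open.
Joint ranges: [-2.52, 2.52], [-0.91, 1.74], [-1.3, 1.37], [-1.96, 2.02], [-1.52, 1.47], [-3.14, 3.14]. Speed limits (rad/s): [2.22, 2.22, 2.79, 3.14, 3.14, 3.14].

### API

Orientations are given as a unit quaternion [w, x, y, z].
In Python, from workcell import env gives the robot as it stands.
- The arm moves only by the tool arm_command, never from a script. Its argument "increments" is one flat list of numbers, 7 for each row, row after row: the shift along the tool's x, y, z in cm, then the turn, a rotation vector about the tool's x, y, z in degrees, then the opening, from -1 (shut) to 1 (fully open). In form: [x, y, z, wx, wy, wz, claw, x, y, z, wx, wy, wz, claw, ...]. A call has exactly 5 rows; each row is the pose to reach, as a shift and turn from the pose measured when the call began, along the tool's axes at that moment; what a row does not reach only later rows make up. A row lasts 1/10 s, in which the tool goes at most 50 mm and 8.59 degrees, less where a joint would pass 70% of its speed; a pose out of reach is approached as far as the arm can. A call with a gripper value outside its range is refused whole. The fingers move at their own pace and stop on an object; "squeeze" is the grip in N (left out, the last holds). Time passes only in rows, so rows that repeat a pose let the fingers close, or fill a call up. It gives the time, the measured TCP pose, the force and the opening at its end, in the units of the state.
- env.sense(): the state, without advancing time (a new reading comes with each control period).
- env.capture(name): name is "scene" or "top" or "wrist"; returns a dict with "image" (384x512x3 uint8, red, green, blue), "z_map" (384x512 float32, m along the optical axis (not along the pixel's ray), 0 where there is no reading), "fx", "fy", "cx", "cy" (pixels), "world_to_cam" (4x4, takes a point from world to camera coordinates). Camera axes: x right, y down, z forward; pixel columns grow to the right and rows downward; lengths in m; the calibration is good to about 2 mm. A picture is of the moment at which its call begins.
- env.close_job(): hands the job in, once; it reports no verdict.
The state is a dict: "time": time; "q": joint angles; "joint_velocities": joint speeds; "effort": joint torques, N m; "tcp_pos": TCP position; "tcp_rot": TCP orientation; "force": force on the tool from outside, world axes, zero at the start; "moment": the same for the moment, N m; "width": opening from 0.0 (shut) to 1.0 (fully open).
Only numpy, scipy, OpenCV 4.12 (cv2) and the standard library are available. Lean on these libraries where they do the work, as an engineer would, in place of code of your own. Each camera call takes 0.05 s, during which the arm holds its last target.

### The job

Two wooden seal beds (small carving vices) stand on the bench; one holds a pair of stone seals, the other is empty. Clamp the stones with the loaded bed's draw latch: with its lever still up, tip the wire loop over so that it lies behind the keeper hook, then push the lever over and down until it snaps flat, with the loop still caught on the hook. Leave the empty bed's lever as it is.

Things in the scene. Friction and masses are not known exactly. Their poses are not given: they have to be found in the camera images.
- keeper (a point): Seat of the loop's bar behind the hook, on the loaded bed (185 x 136 mm, wood, 45 mm high; 2 stones at y +-42 mm, tops 60 mm over the table); 54 mm over the table. z up, x from lever side to keeper side. Hook 18 mm wide, x -7 to -2 mm, lip to x +2, top z +9 mm. On a sprung jaw, drawn up to 5 mm to -x. Lever hinge (along y): x -44, z +3.5 mm from here when undrawn.
- loop_bar (a point): Middle of the wire loop's cross bar (along y, 36 x 5 mm; legs 60 mm, hinged on the lever 20 mm from its hinge). Starts about upright (within 20 degrees), bar some 138 mm over the table, held by light friction. Tipped over 30 degrees towards keeper's +x it falls, bar landing flat 10 to 20 mm beyond the hook, level with the keeper point; closing the lever draws it under the lip.
- lever_end (a point): Point 50 mm from the hinge on the loaded bed's steel lever (61 x 20 x 4 mm). Starts up, leaning 15 to 35 degrees from upright to keeper's +x, held by friction (1 N here moves it). Push it to -x and down, about 115 degrees (up to 4 N here). Shut: level, 57 mm over the table, end pointing to -x, this point at x -94 mm from the undrawn keeper; stays by itself in the last 15 degrees.
- spare_lever_end (a point): The same point on the lever of the other bed: same bed and latch, also open, but with no stones in it. To be left as it is.

How it is judged:
On the way:
1. the loop of the loaded bed lies behind its keeper hook while the lever is still up (x of loop_bar in the frame of keeper between -0.004 and 0.03 m and z of loop_bar in the frame of keeper below 0.008 m and z of lever_end in the frame of keeper above 0.025 m), for 0.2 s.
At the end, for the whole second after the job is handed in: The loaded bed's lever lies flat (its end within about 10 mm of level, pointing away from the keeper) and stays there, the loop's bar is caught on the far side of the keeper hook under its lip (within about 8 mm of the seat), and the empty bed's lever is within 15 mm of where it stood (x of loop_bar in the frame of keeper between -0.004 and 0.008 m and z of loop_bar in the frame of keeper between -0.006 and 0.006 m and z of lever_end in the frame of keeper below 0.013 m and x of lever_end in the frame of keeper below -0.07 m and distance of spare_lever_end from where it was at the start of the episode below 0.015 m); the robot touches nothing.
It fails at once if the empty bed's lever is moved by more than 20 mm (distance of spare_lever_end from where it was at the start of the episode above 0.02 m).
It also fails if it takes over 40 s, if anything falls off the work surface, if the arm or the gripper's body presses on something with over 40 N, if the wrist force passes 120 N, or if a joint passes its speed limit or range.

## Working session

There is one attempt and no reset: what is moved stays moved. The work goes in short steps, Python scripts to look and compute and a tool call to move; the robot and the scene stay as the last step left them, time stands still between calls to the robot, and variables do not carry over. Pictures are saved under pics/ and viewed, and the job is handed in when it is done.

Besides the shell and the picture viewer there is one more tool, called as a command line: name --argument value ..., lists and objects as JSON in quotes. arm_command: Moves the arm, as the interface text tells. Its arguments: {"type":"object","properties":{"increments":{"type":"array"},"squeeze":{"type":"number"}},"required":["increments"]}

```bash
ls; mkdir -p pics
cat > h.py <<'E'
import numpy as np, cv2
from workcell import env
def grab(n,f):
    c=env.capture(n); cv2.imwrite(f'pics/{f}.png',cv2.cvtColor(c['image'],cv2.COLOR_RGB2BGR)); np.savez(f'pics/{f}.npz',**{k:np.asarray(v) for k,v in c.items()}); return c
def pts(c):
    z=c['z_map']; v,u=np.mgrid[:z.shape[0],:z.shape[1]]
    P=np.stack([(u-c['cx'])/c['fx']*z,(v-c['cy'])/c['fy']*z,z,np.ones_like(z)],-1)
    W=P@np.linalg.inv(c['world_to_cam']).T
    W=W[...,:3]; W[z==0]=np.nan
    return W
E
python3 - <<'E'
from h import *
s=env.sense(); print(s,env.pinch_z)
for n in("scene","top","wrist"): grab(n,n+'0')
E
```

```text
pics
{'time': 0.0, 'q': array([ 1.16971525e+00,  2.91289440e-01, -1.54133617e-01,  1.12669959e+00,
        5.79742427e-06,  1.43149433e+00]), 'joint_velocities': array([-0.00026986, -0.00159676, -0.00221217,  0.00020797,  0.00039224,
        0.00047981]), 'effort': array([ 2.26449360e-03, -5.37139142e+01,  3.31373549e+01,  1.58428901e-02,
       -3.38621221e-04, -1.04265609e-05]), 'tcp_pos': array([0.13569045, 0.50670298, 0.23072483]), 'tcp_rot': array([-1.79801785e-04,  1.30516096e-01,  9.91445969e-01, -6.38327442e-04]), 'force': array([-1.44436317, -0.19264333, -0.23817637]), 'moment': array([ 0.00457045, -0.06079388, -0.04106022]), 'width': 1.0002474250436089} 0.0187
```

View pics/scene0.png

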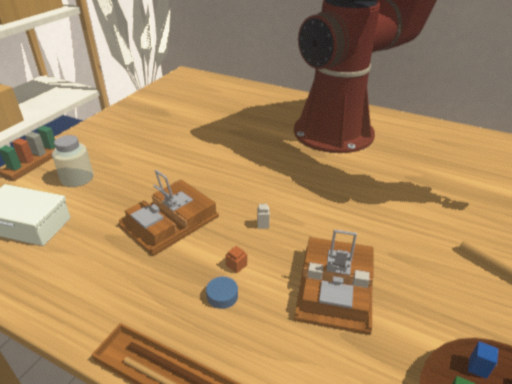

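View pics/top0.png

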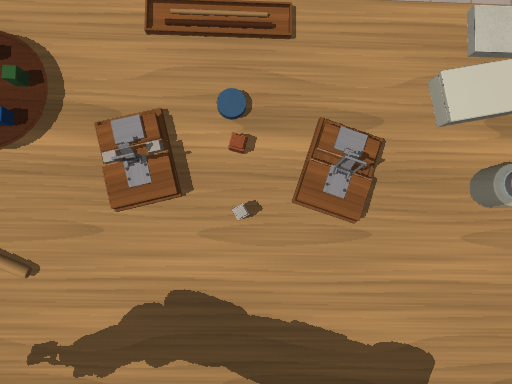

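View pics/wrist0.png

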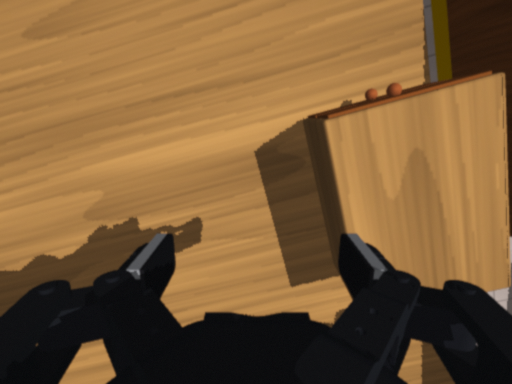

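The left bed in the top view, around pixel (137,160), has two light stones at about (117,156) and (155,147), so it is the loaded one. The right bed, around (340,170), has none. Next I'll zoom in and measure.

Run:
```python
from h import *
for f,(u0,u1,v0,v1),o in (('top0',(85,195,100,215),'z1'),('scene0',(290,385,225,335),'z2')):
    c=dict(np.load(f'pics/{f}.npz')); im=cv2.imread(f'pics/{f}.png')[v0:v1,u0:u1]
    cv2.imwrite(f'pics/{o}.png',cv2.resize(im,None,fx=5,fy=5,interpolation=cv2.INTER_CUBIC))
c=dict(np.load('pics/top0.npz'));W=pts(c);print(c['fx'],c['world_to_cam'])
for p in((137,160),(340,170),(10,10),(500,300)): print(p,W[p[1],p[0]])
b=W[100:215,85:195]
print('heights'); 
v,u=np.where(b[...,2]>0.068)
for i,j in zip(v,u): print((j+85,i+100),b[i,j].round(3),end=' ')
c=dict(np.load('pics/scene0.npz'));W=pts(c);b=W[225:335,290:385]
print()
v,u=np.where(b[...,2]>0.075)
for i,j in list(zip(v,u))[::4]: print((j+290,i+225),b[i,j].round(3),end=' ')
```

```text
421.2798582739963 [[ 0.01896861 -0.99899461  0.04061978 -0.03597629]
 [-0.99758839 -0.02162361 -0.06595312  0.53710415]
 [ 0.06676516 -0.03927078 -0.9969956   0.82392162]
 [ 0.          0.          0.          1.        ]]
(137, 160) [0.58402519 0.19417405 0.05974204]
(340, 170) [ 0.57388629 -0.19238444  0.0617378 ]
(10, 10) [ 0.89574241  0.47809687 -0.00107505]
(500, 300) [ 0.32034948 -0.54034385  0.00165961]
heights
(np.int64(128), np.int64(142)) [0.609 0.199 0.111] (np.int64(124), np.int64(143)) [0.607 0.206 0.112] (np.int64(125), np.int64(143)) [0.607 0.204 0.113] (np.int64(126), np.int64(143)) [0.607 0.203 0.111] (np.int64(127), np.int64(143)) [0.607 0.2   0.114] (np.int64(128), np.int64(143)) [0.607 0.198 0.115] (np.int64(120), np.int64(144)) [0.605 0.213 0.113] (np.int64(121), np.int64(144)) [0.605 0.211 0.113] (np.int64(122), np.int64(144)) [0.604 0.208 0.116] (np.int64(123), np.int64(144)) [0.605 0.207 0.113] (np.int64(124), np.int64(144)) [0.605 0.205 0.114] (np.int64(125), np.int64(144)) [0.605 0.203 0.114] (np.int64(126), np.int64(144)) [0.605 0.202 0.112] (np.int64(127),
[... 18359 characters left out ...]
), np.int64(257)) [0.581 0.217 0.083] (np.int64(336), np.int64(258)) [0.593 0.196 0.082] (np.int64(340), np.int64(258)) [0.594 0.204 0.086] (np.int64(344), np.int64(258)) [0.593 0.21  0.089] (np.int64(348), np.int64(258)) [0.582 0.216 0.081] (np.int64(335), np.int64(259)) [0.593 0.195 0.079] (np.int64(339), np.int64(259)) [0.593 0.202 0.081] (np.int64(343), np.int64(259)) [0.592 0.209 0.084] (np.int64(347), np.int64(259)) [0.585 0.215 0.08 ] (np.int64(351), np.int64(259)) [0.583 0.221 0.082] (np.int64(338), np.int64(260)) [0.591 0.2   0.077] (np.int64(342), np.int64(260)) [0.59  0.207 0.079] (np.int64(349), np.int64(260)) [0.581 0.218 0.076] (np.int64(343), np.int64(261)) [0.588 0.209 0.076]
```

```bash
sleep 1
```

```text
(no output)
```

View pics/z1.png

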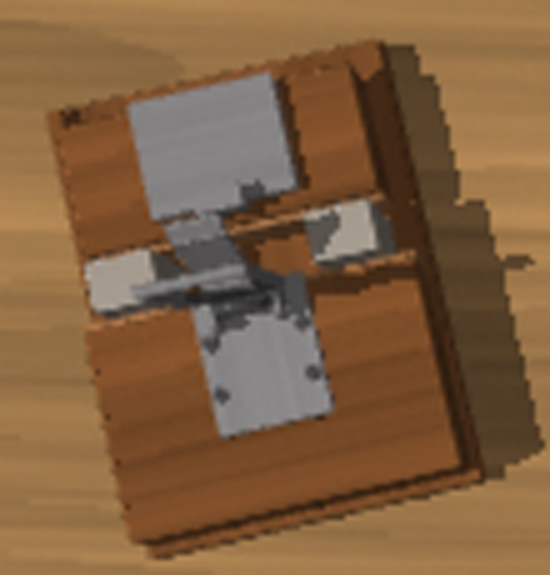

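View pics/z2.png

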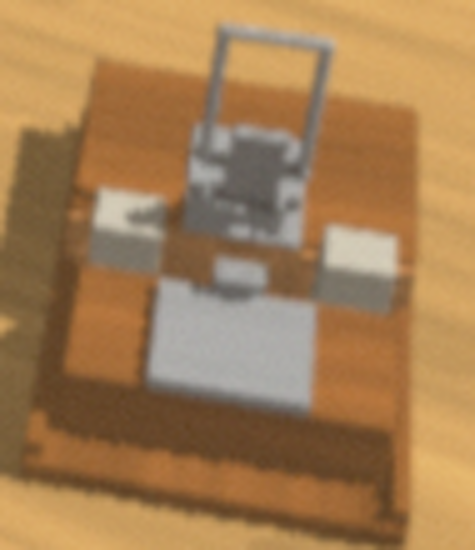

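The scene view puts the hook near pixel (338,279), with the loop and lever between it and the robot, so the keeper's +x points away from the robot at a yaw of about 15°. I'll check the hook and yaw, then work out the first approach.

```bash
cat >> h.py <<'E'
from scipy.spatial.transform import Rotation as R
def pose():
    s=env.sense(); q=s['tcp_rot']; return s['tcp_pos'],R.from_quat([q[1],q[2],q[3],q[0]]),s
YAW=np.radians(14.5); U=np.array([np.cos(YAW),np.sin(YAW),0]); V=np.array([-U[1],U[0],0])
TIP=np.array([.606,.207,0]); HG=TIP-0.031*U; 
RT=R.from_matrix(np.stack([-U,-V*-1*1,[0,0,-1]],1)) # x=-U, y=V, z down
def inc(s,t,z):
    "s,t along bed x,y from lever hinge (m); world z"
    p,r,st=pose(); d=r.inv().apply(HG+s*U+t*V+np.array([0,0,z])-p)*100
    w=np.degrees((r.inv()*RT).as_rotvec()); return np.round(np.r_[d,w],2)
def where():
    p,r,st=pose(); d=p-HG; return st['time'],(d@U).round(4),(d@V).round(4),p[2].round(4),np.round(st['force'],1),np.degrees((r.inv()*RT).as_rotvec()).round(1)
def bed(W): 
    d=W-HG; return np.stack([d@U,d@V,W[...,2]],-1)
E
python3 - <<'E'
from h import *
print(np.linalg.det(RT.as_matrix()))
for f in('top0','scene0'):
    c=dict(np.load(f'pics/{f}.npz'));B=bed(pts(c))
    m=(abs(B[...,0]-.04)<.09)&(abs(B[...,1])<.07)&(B[...,2]>.05)
    # bed outline
    m2=(abs(B[...,0])<.16)&(abs(B[...,1])<.1)&(abs(B[...,2]-.045)<.004)
    q=B[m2][:,:2].astype(np.float32)*1000; print(f,'rect',cv2.minAreaRect(q))
    for lo in range(20,70,3):
        k=m&(B[...,0]*1000>=lo)&(B[...,0]*1000<lo+3)&(abs(B[...,1])<.009); 
        if k.any(): print(lo,(np.percentile(B[k][:,2],[0,50,100])*1000).round(0))
    k=m&(abs(B[...,2]-.06)<.003)&(abs(abs(B[...,1])-.042)<.015); print('stones y',np.median(B[k&(B[...,1]>0)],0),np.median(B[k&(B[...,1]<0)],0))
print(where(), inc(-.030,0,.231))
E
```

```text
1.0
top0 rect ((12.327346801757812, 0.5638656616210938), (165.87681579589844, 129.8581085205078), 0.07301260530948639)
20 [ 97. 102. 108.]
23 [105. 108. 112.]
26 [109. 111. 114.]
29 [111. 113. 116.]
41 [61. 62. 62.]
44 [50. 61. 63.]
47 [51. 61. 64.]
50 [51. 60. 63.]
53 [58. 59. 60.]
56 [50. 51. 53.]
59 [50. 50. 52.]
62 [50. 51. 52.]
65 [50. 51. 51.]
68 [50. 51. 52.]
stones y [0.02748004 0.04464353 0.05897419] [ 0.0264053  -0.04092891  0.05920691]
scene0 rect ((11.027313232421875, -0.41173553466796875), (166.7813262939453, 128.5161895751953), 0.2753581404685974)
20 [ 90.  95. 101.]
23 [ 98. 103. 113.]
26 [107. 114. 116.]
29 [112. 114. 117.]
41 [61. 63. 64.]
44 [62. 64. 65.]
47 [51. 55. 65.]
50 [51. 60. 65.]
53 [50. 52. 64.]
56 [51. 52. 53.]
59 [50. 52. 54.]
62 [51. 52. 55.]
65 [50. 53. 53.]
68 [50. 52. 54.]
stones y [0.02767742 0.04144446 0.06090414] [ 0.02828333 -0.04189826  0.06088355]
(0.15, np.float64(-0.3492), np.float64(0.408), np.float64(0.2309), array([-0. ,  0.3, -0.8]), array([ -0. ,  -0. , -29.5])) [-4.787e+01 -1.979e+01  0.000e+00 -5.000e-02 -2.000e-02 -2.950e+01]
```

```bash
sed -i 's/TIP-0.031/TIP-0.026/' h.py; python3 -c "
from h import *
print(where(),inc(-.040,0,.231))"
```

```text
(0.15, np.float64(-0.3542), np.float64(0.408), np.float64(0.2309), array([-0. ,  0.3, -0.8]), array([ -0. ,  -0. , -29.5])) [-4.744e+01 -2.004e+01  0.000e+00 -5.000e-02 -2.000e-02 -2.950e+01]
```

arm_command --increments '[-47.4,-20,0,0,0,-29.5,-1,-47.4,-20,0,0,0,-29.5,-1,-47.4,-20,0,0,0,-29.5,-1,-47.4,-20,0,0,0,-29.5,-1,-47.4,-20,0,0,0,-29.5,-1]' --squeeze 30

```text
time: 0.65
tcp_pos: [0.3205, 0.3635, 0.2311]
tcp_rot: [-0.0, -0.129, 0.992, -0.0]
force: [0.5, 1.5, -1.4]
width: 0.143
```

```bash
python3 -c "
from h import *
print(where(),inc(-.040,0,.231))"
```

```text
(0.65, np.float64(-0.2112), np.float64(0.223), np.float64(0.2311), array([ 0.5,  1.5, -1.4]), array([-0. , -0. ,  0.3])) [-1.702e+01 -2.239e+01  2.000e-02 -4.000e-02 -4.000e-02  2.700e-01]
```

arm_command --increments '[-17,-22.4,0,0,0,0,-1,-17,-22.4,0,0,0,0,-1,-17,-22.4,0,0,0,0,-1,-17,-22.4,0,0,0,0,-1,-17,-22.4,0,0,0,0,-1]'

```text
time: 1.15
tcp_pos: [0.5175, 0.2089, 0.2311]
tcp_rot: [-0.0, -0.128, 0.992, -0.0]
force: [0.4, 1.2, 0.9]
width: -0.0
```

```bash
python3 -c "
from h import *
print(where(),inc(-.040,0,.231))"
```

```text
(1.15, np.float64(-0.0592), np.float64(0.024), np.float64(0.2311), array([0.4, 1.2, 0.9]), array([-0. , -0. ,  0.3])) [-1.91 -2.41  0.01 -0.03 -0.04  0.26]
```

arm_command --increments '[-1.9,-2.4,0,0,0,0,-1,-1.9,-2.4,4,0,0,0,-1,-1.9,-2.4,8,0,0,0,-1,-1.9,-2.4,11,0,0,0,-1,-1.9,-2.4,11,0,0,0,-1]'

```text
time: 1.65
tcp_pos: [0.5387, 0.1896, 0.1171]
tcp_rot: [-0.004, -0.128, 0.992, -0.001]
force: [-0.7, 0.0, 0.5]
width: -0.0
```

```bash
python3 -c "
from h import *
grab('wrist','w1');grab('scene','s1');c=cv2.imread('pics/s1.png')[180:340,260:420];cv2.imwrite('pics/s1z.png',cv2.resize(c,None,fx=4,fy=4))
print(where(),inc(.045,0,.121))"
```

```text
(1.75, np.float64(-0.0403), np.float64(0.0001), np.float64(0.1215), array([-0.2,  0.9,  0.4]), array([-0. , -0.1,  0.3])) [-8.53 -0.05  0.04 -0.03 -0.09  0.27]
```

View pics/w1.png

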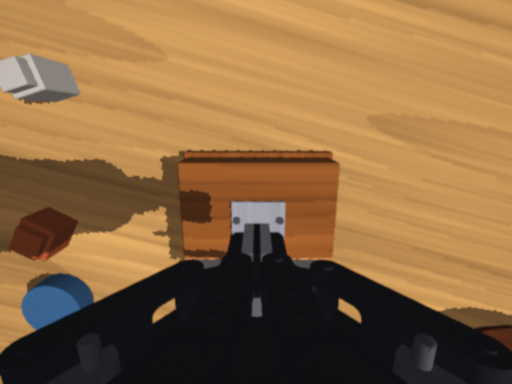

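View pics/s1z.png

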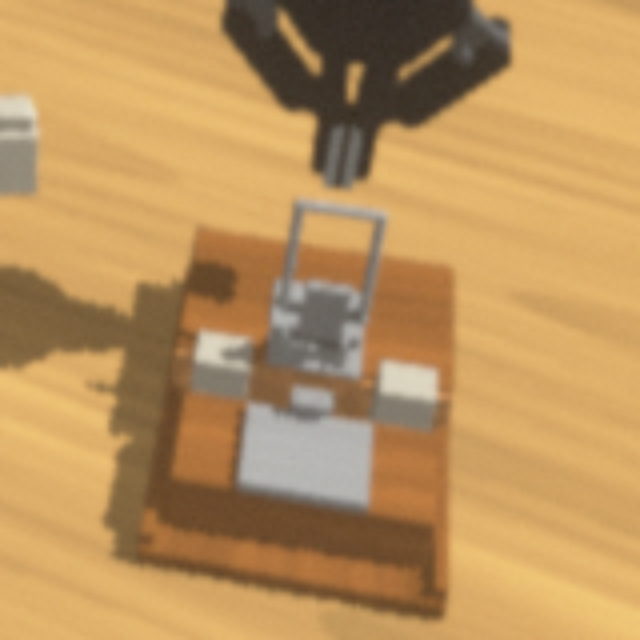

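The closed fingers, at about (342,170) in the zoom, are centred behind the loop bar at (340,210). I'll push to +x.

arm_command --increments '[-2,0,-0.1,0,0,0,-1,-3.5,0,-0.1,0,0,0,-1,-5,0,-0.1,0,0,0,-1,-6.5,0,-0.1,0,0,0,-1,-7.5,0,-0.1,0,0,0,-1]'

```text
time: 2.25
tcp_pos: [0.6166, 0.2103, 0.1252]
tcp_rot: [0.001, -0.129, 0.992, -0.0]
force: [-0.8, 0.2, 0.6]
width: 0.0
```

```bash
python3 -c "
from h import *
grab('top','t2');grab('scene','s2');c=cv2.imread('pics/s2.png')[180:340,260:420];cv2.imwrite('pics/s2z.png',cv2.resize(c,None,fx=4,fy=4))
print(where(),inc(.045,0,.17))"
```

```text
(2.35, np.float64(0.037), np.float64(0.0004), np.float64(0.1247), array([-0.8,  0.1, -0.5]), array([-0. ,  0.2,  0.3])) [-0.81 -0.05 -4.52 -0.04  0.15  0.28]
```

View pics/s2z.png

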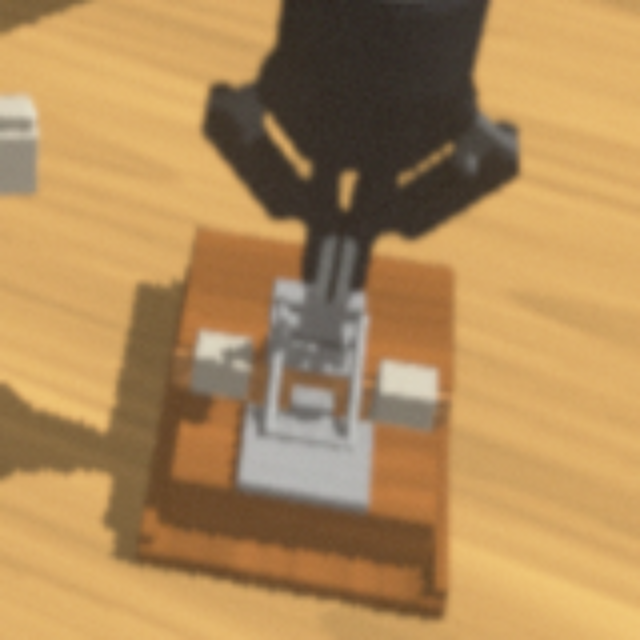

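The loop has fallen, with its bar at (310,435) in the zoom, past the hook at (312,398). Next I move past the lever tip and down on its +x side.

arm_command --increments '[-0.8,0,0,0,0,0,-1,-1.5,0,0,0,0,0,-1,-1.5,0,1,0,0,0,-1,-1.5,0,2.5,0,0,0,-1,-1.5,0,2.5,0,0,0,-1]'

```text
time: 2.85
tcp_pos: [0.6292, 0.2136, 0.0975]
tcp_rot: [-0.001, -0.129, 0.992, -0.0]
force: [1.0, 0.5, 0.7]
width: 0.005
```

```bash
python3 -c "
from h import *
grab('top','t3');grab('scene','s3');c=cv2.imread('pics/s3.png')[180:340,260:420];cv2.imwrite('pics/s3z.png',cv2.resize(c,None,fx=4,fy=4))
c=cv2.imread('pics/t3.png')[80:220,80:220];cv2.imwrite('pics/t3z.png',cv2.resize(c,None,fx=4,fy=4))
B=bed(pts(dict(np.load('pics/s3.npz'))))
k=(B[...,0]>.045)&(B[...,0]<.085)&(abs(B[...,1])<.02)&(B[...,2]>.0535)&(B[...,2]<.075)
for v,u in zip(*np.where(k)): print((u,v),(B[v,u]*1000).round(0),end=' ')
print(where(),inc(.045,0,.1))
import math
for th in (20,0,-15,-30,-45,-60,-75,-90): 
  a=math.radians(th); print(th, 50*math.sin(a)+2*math.cos(a)+11, 57.5+50*math.cos(a)-2*math.sin(a))"
```

```text
(np.int64(327), np.int64(278)) [ 47. -18.  64.] (np.int64(327), np.int64(279)) [ 48. -18.  63.] (np.int64(328), np.int64(279)) [ 48. -17.  63.] (np.int64(333), np.int64(279)) [45. -8. 63.] (np.int64(337), np.int64(279)) [46. -1. 65.] (np.int64(326), np.int64(280)) [ 49. -20.  62.] (np.int64(327), np.int64(280)) [ 49. -18.  61.] (np.int64(328), np.int64(280)) [ 49. -16.  62.] (np.int64(333), np.int64(280)) [48. -8. 63.] (np.int64(334), np.int64(280)) [49. -6. 65.] (np.int64(335), np.int64(280)) [48. -4. 64.] (np.int64(336), np.int64(280)) [47. -2. 64.] (np.int64(337), np.int64(280)) [46. -1. 63.] (np.int64(338), np.int64(280)) [47.  1. 64.] (np.int64(339), np.int64(280)) [45.  3. 63.] (np.int64(326), np.int64(281)) [ 52. -20.  61.] (np.int64(327), np.int64(281)) [ 52. -18.  62.] (np.int64(328), np.int64(281)) [ 51. -16.  61.] (np.int64(333), np.int64(281)) [47. -7. 59.] (np.int64(334), np.int64(281)) [46. -5. 59.] (np.int64(335), np.int64(281)) [49. -4. 62.] (np.int64(336), np.int64(281)) [47. -2. 61.] (np.int64(337), np.int64(281)) [47. -0. 62.] (np.int64(338), np.int64(281)) [47.  1
[... 6007 characters left out ...]
(344), np.int64(299)) [79. 15. 54.] (np.int64(345), np.int64(299)) [78. 17. 54.] (np.int64(334), np.int64(300)) [85. -2. 54.] (np.int64(339), np.int64(300)) [83.  7. 54.] (np.int64(341), np.int64(300)) [82. 10. 54.] (np.int64(344), np.int64(301)) [83. 15. 54.] (2.95, np.float64(0.0514), np.float64(0.0005), np.float64(0.0995), array([-0.5, -0. , -0.3]), array([-0. ,  0.1,  0.3])) [ 0.64 -0.05 -0.05 -0.04  0.09  0.28]
20 29.980392407855252 103.80059075264408
0 13.0 107.5
-15 -0.009100602547899683 106.31392940465845
-30 -12.267949192431118 101.80127018922194
-45 -22.941125496954278 94.26955262170047
-60 -31.30127018922193 84.23205080756888
-75 -36.77865322424837 72.37280390770417
-90 -39.0 59.5
```

View pics/s3z.png

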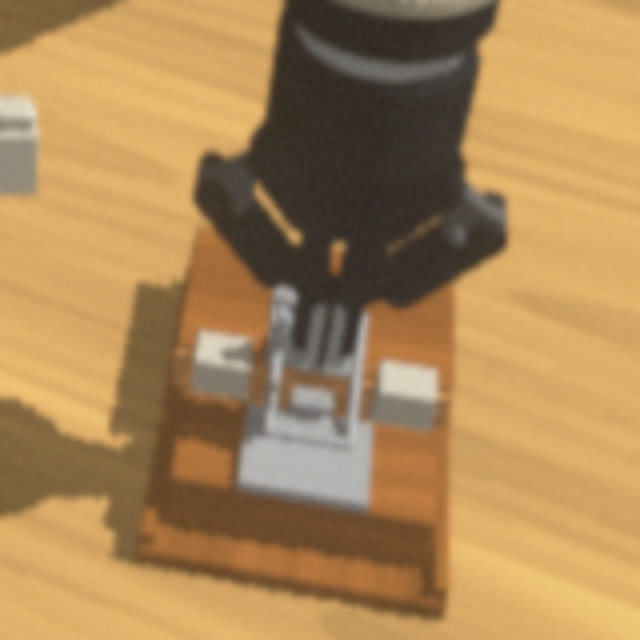

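View pics/t3z.png

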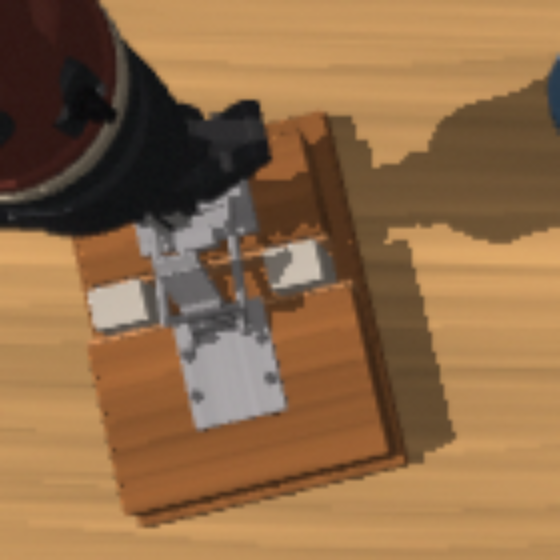

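The bar lies at about s = 60 mm and z = 56 mm, and the lever is still up. I'll start swinging the lever over.

arm_command --increments '[1.1,0,0,0,0,0,-1,2.1,0,0,0,0,0,-1,3,0,-0.3,0,0,0,-1,4,0,-0.4,0,0,0,-1,5,0,-0.4,0,0,0,-1]'

```text
time: 3.45
tcp_pos: [0.5821, 0.2011, 0.1045]
tcp_rot: [0.002, -0.129, 0.992, -0.0]
force: [1.1, -0.3, -1.9]
width: -0.004
```

```bash
python3 -c "
from h import *
grab('top','t4');grab('scene','s4');c=cv2.imread('pics/s4.png')[180:340,260:420];cv2.imwrite('pics/s4z.png',cv2.resize(c,None,fx=4,fy=4))
c=cv2.imread('pics/t4.png')[80:220,80:220];cv2.imwrite('pics/t4z.png',cv2.resize(c,None,fx=4,fy=4))
print(where())"
```

```text
(3.55, np.float64(0.0005), np.float64(0.0003), np.float64(0.1042), array([-0.5,  0.1, -0.4]), array([-0. ,  0.1,  0.3]))
```

View pics/s4z.png

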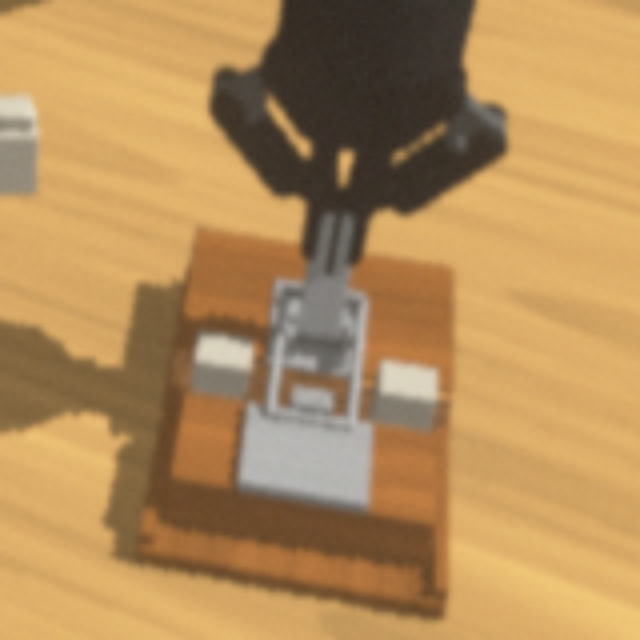

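View pics/t4z.png

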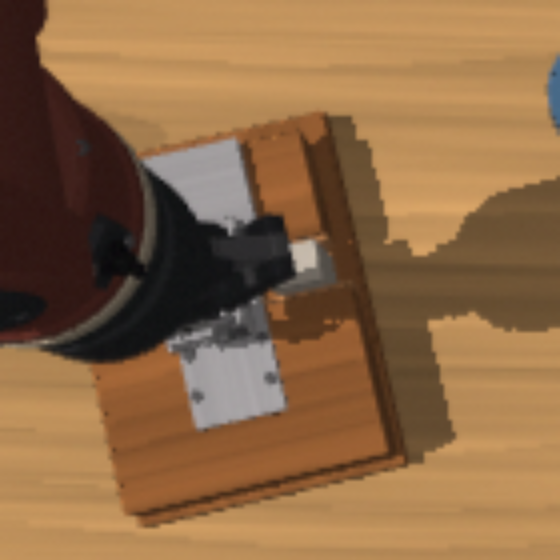

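arm_command --increments '[0.8,0,0.2,0,0,0,-1,1.4,0,0.5,0,0,0,-1,2,0,0.9,0,0,0,-1,2.5,0,1.4,0,0,0,-1,3,0,2.1,0,0,0,-1]'

```text
time: 4.05
tcp_pos: [0.5519, 0.1932, 0.0829]
tcp_rot: [0.001, -0.129, 0.992, -0.0]
force: [-0.5, 0.5, 2.1]
width: 0.003
```

```bash
python3 -c "
from h import *
grab('scene','s5');c=cv2.imread('pics/s5.png')[180:340,260:420];cv2.imwrite('pics/s5z.png',cv2.resize(c,None,fx=4,fy=4))
print(where())"
```

```text
(4.1, np.float64(-0.0313), np.float64(0.0003), np.float64(0.0815), array([-0.3, -0.1, -0.3]), array([-0. , -0. ,  0.3]))
```

View pics/s5z.png

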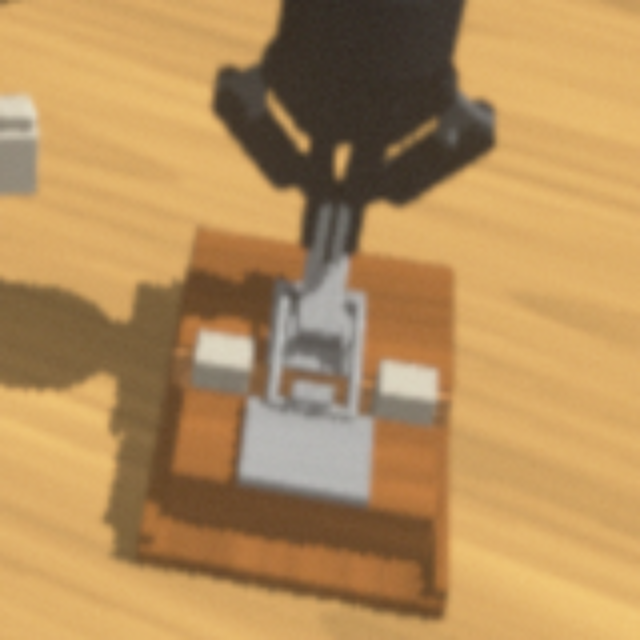

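The bar is now against the hook at (312,405) and the lever is past upright. Pressing it down next.

arm_command --increments '[0.3,0,0.6,0,0,0,-1,0.6,0,1.2,0,0,0,-1,0.8,0,1.8,0,0,0,-1,0.9,0,2.2,0,0,0,-1,0.9,0,2.4,0,0,0,-1]'

```text
time: 4.6
tcp_pos: [0.5413, 0.1905, 0.0584]
tcp_rot: [-0.001, -0.129, 0.992, -0.0]
force: [-11.0, -3.1, 33.1]
width: -0.0
```

```bash
python3 -c "
from h import *
grab('scene','s6');c=cv2.imread('pics/s6.png')[180:340,260:420];cv2.imwrite('pics/s6z.png',cv2.resize(c,None,fx=4,fy=4))
print(where())"
```

```text
(4.65, np.float64(-0.0408), np.float64(0.0002), np.float64(0.0586), array([-7.9, -2. , 21.4]), array([-0. , -0.1,  0.3]))
```

View pics/s6z.png

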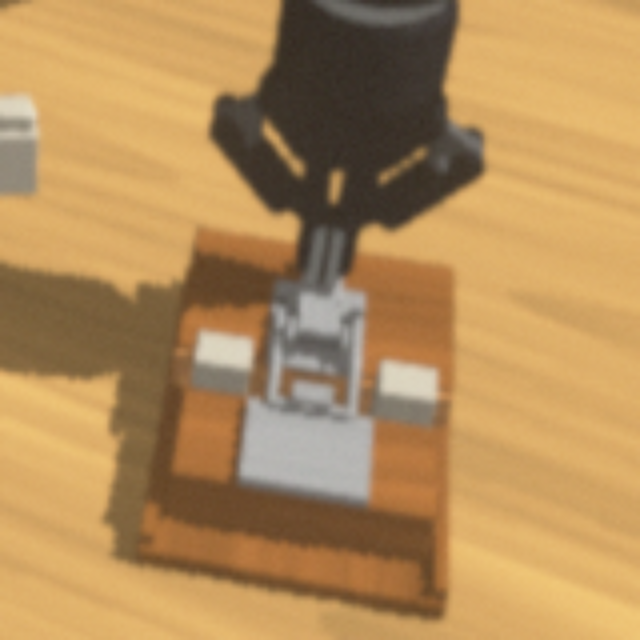

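The lever has bottomed out, with 21–33 N on the tool. I'll lift clear and look.

arm_command --increments '[0,0,-1,0,0,0,-1,0,0,-4,0,0,0,-1,0,0,-8,0,0,0,-1,4,0,-12,0,0,0,-1,8,0,-14,0,0,0,-1]'

```text
time: 5.15
tcp_pos: [0.4659, 0.1705, 0.2003]
tcp_rot: [0.001, -0.129, 0.992, -0.0]
force: [0.4, 0.4, 0.7]
width: -0.001
```

arm_command --increments '[5,0,-2,0,0,0,-1,10,0,-2,0,0,0,-1,14,0,-2,0,0,0,-1,14,0,-2,0,0,0,-1,14,0,-2,0,0,0,-1]'

```text
time: 5.65
tcp_pos: [0.3305, 0.1348, 0.2206]
tcp_rot: [0.002, -0.129, 0.992, -0.0]
force: [0.1, -0.2, 0.1]
width: -0.002
```

```bash
python3 -c "
from h import *
grab('scene','s7');c=cv2.imread('pics/s7.png')[200:340,280:400];a=cv2.resize(c,None,fx=4,fy=4)
grab('top','t7');c=cv2.imread('pics/t7.png')[90:230,80:200];b=cv2.resize(c,None,fx=3,fy=4); cv2.imwrite('pics/7z.png',np.hstack([a[:,:440],b]))
print(where())
for f in('t7','s7'):
  B=bed(pts(dict(np.load(f'pics/{f}.npz'))))
  for lo in range(-72,66,6):
    k=(B[...,0]*1000>=lo)&(B[...,0]*1000<lo+6)&(abs(B[...,1])<.008)&(B[...,2]<.15)
    if k.any(): print(lo,(np.percentile(B[k][:,2],[5,50,95])*1000).round(0),end=';')
  print()
A=pts(dict(np.load('pics/top0.npz')));C=pts(dict(np.load('pics/t7.npz')))
d=(C-A)[100:230,280:400,2]; print('spare z diff',np.nanpercentile(abs(d),[50,95,100]), [np.nanmax(X[100:230,280:400,2]) for X in(A,C)])
"
```

```text
(5.75, np.float64(-0.2576), np.float64(-0.001), np.float64(0.2203), array([ 0.9, -0.7,  0.5]), array([-0.1,  0.2,  0.3]))
-72 [43. 44. 46.];-66 [42. 44. 46.];-60 [42. 58. 62.];-54 [50. 58. 60.];-48 [56. 57. 59.];-42 [56. 58. 60.];-36 [56. 58. 60.];-30 [56. 58. 61.];-24 [56. 58. 60.];-18 [55. 58. 60.];-12 [55. 58. 59.];-6 [56. 58. 60.];0 [55. 59. 61.];6 [44. 46. 48.];12 [46. 46. 46.];18 [ 9. 11. 13.];24 [ 9. 11. 12.];30 [10. 39. 54.];36 [43. 60. 62.];42 [52. 60. 62.];48 [48. 50. 52.];54 [48. 50. 52.];60 [47. 50. 53.];
-60 [60. 61. 64.];-54 [59. 60. 62.];-48 [58. 60. 62.];-42 [59. 60. 61.];-36 [59. 60. 61.];-30 [58. 60. 61.];-24 [59. 60. 61.];-18 [59. 60. 62.];-12 [59. 60. 62.];-6 [46. 58. 61.];0 [47. 58. 62.];6 [37. 43. 49.];12 [42. 49. 49.];30 [62. 62. 63.];36 [52. 63. 65.];42 [51. 57. 63.];48 [50. 52. 54.];54 [51. 52. 54.];60 [51. 52. 53.];
spare z diff [0.00135671 0.00397147 0.00799211] [np.float64(0.13934046204226225), np.float64(0.14020581811880106)]
```

View pics/7z.png

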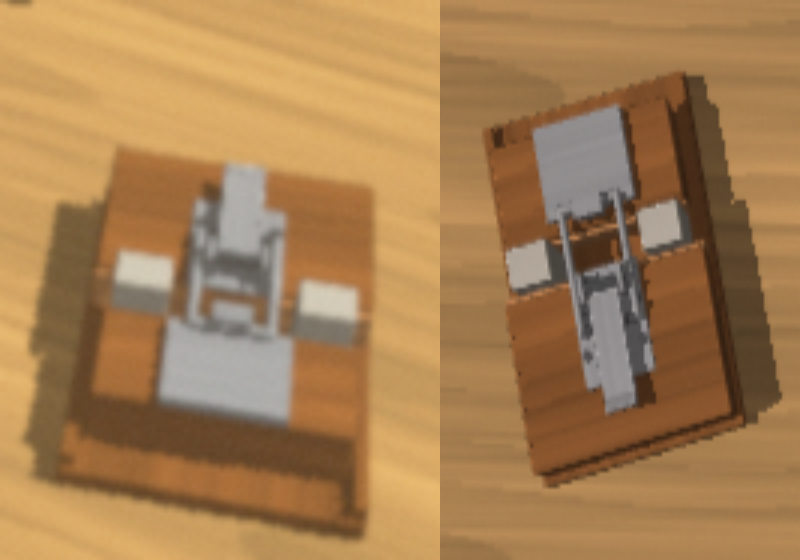

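The lever lies flat, with its top at 58–60 mm all along. The loop's bar is caught behind the hook at about (230,325) in the left view, the jaw is drawn back and the spare bed hasn't changed. Handing in.

```bash
python3 -c "
from h import *
print(env.close_job())"
```

```text
the job is handed in; nothing more can be done
None
```

The loaded bed is latched and the job is handed in; the robot's clock stood at 5.75 s at the last check. I tipped the loop over the hook with the closed fingers. I then swung the lever over from its +x side and pressed it down until it bottomed out, with about 33 N on the tool.

What the last pictures showed, with the arm clear of the bed and the force reading about zero:
- **Lever:** it stayed flat after release, with its top at 58–60 mm along its whole length, pointing away from the keeper.
- **Loop:** the bar is caught on the far side of the hook, and the hook has moved roughly 4 mm towards the lever. I judged this by eye in the top and scene views and did not measure the bar's distance from its seat. While the lever was still up, the bar measured 10–12 mm beyond the keeper point at seat height.
- **Empty bed:** depth there is unchanged apart from differences of up to 8 mm, which I took as camera noise. The arm never went near it.

No check failed. My first hinge estimate disagreed with the measured hook position by 5 mm, and I corrected it before making contact.

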